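# Park the plaster roller at the top of the ramp

### The job

Get the rolling experiment ready: with the fingertips, push the plaster roller up the sloped gutter, over the crest, until it rests against the stop block at the top and does not roll back. Then push the swing gate fully shut across the gutter behind it and leave both like that. Only push: do not lift the roller out of the gutter, and leave everything else on the bench where it is.

Things in the scene. Friction and masses are not known exactly. Their poses are not given: they have to be found in the camera images.
- gutter: sloped aluminium channel on a plywood base board (350 x 125 x 8 mm), fixed. Origin at bench height under the channel's middle; x points uphill along it, y across, z up. Floor 66 mm wide; side walls 4 mm thick, 10 mm above the floor. Floor top: z = 20 mm at x = -160 mm, rising at 8 degrees to a crest at x = 90 mm, then falling at 6 degrees to the stop block at x = 150 mm (a shallow dip)
- lip (a point): top middle of the lip that closes the gutter's low end: a plate across it, 6 mm thick, its uphill face at x = -160 mm in the gutter's frame, 9 mm above the floor there (29 mm above the bench); this point is on its uphill edge
- crest (a point): middle of the floor at its highest line, the crest: x = 90 mm, z = 55 mm in the gutter's frame
- stop_face (a point): foot of the stop block's downhill face, mid-width, at floor height: x = 150 mm, z = 49 mm in the gutter's frame. The plywood stop block is 14 mm thick and 74 mm wide, its top 89 mm above the bench
- roller: loose solid plaster cylinder, diameter 50 mm, length 60 mm, about 100 to 200 g, lying across the gutter (axis along the gutter's y), at first at the low end against the lip, centre at x = -143 mm in the gutter's frame. Origin at its centre, y along its axis; it turns as it rolls
- roller_center (a point): centre of the roller. Let go on the main slope it rolls back down; once its centre is some 5 mm past the crest it rolls on into the dip by itself, and at rest against the stop block its centre is at x = 125, z = 76 mm in the gutter's frame
- gate (a joint): angle (rad) of the steel swing gate about an upright hinge on the gutter's -y side; grows clockwise seen from above. 3.14 = shut, square across the gutter behind the dip, at its hinge's own stop; 1.57 = pointing straight downhill beside the gutter; 0 = pointing to the gutter's -y. Starts open at 0.8 to 1.5; moves with a light push (under 1 N) and stays where it is left
- gate_hinge (a point): on the gate's upright hinge axis, half-way up the gate's blade (90 mm above the bench); in the gutter's frame at x = 85, y = -55 mm. The hinge barrel is 16 mm in diameter, 70 to 110 mm above the bench, on a post of the same diameter
- gate_tip (a point): middle of the free end of the gate's blade, 90 mm from the hinge axis, 90 mm above the bench. The blade is a flat upright steel plate 6 mm thick, from 72 to 108 mm above the bench
- plug_a: bystander: cast plaster plug, a cone stump 60 mm wide at the foot, 45 mm high, standing on the bench beside the gutter; origin under its centre
- plug_b: bystander: like it, 54 mm wide, 40 mm high; origin under its centre
- plug_c: bystander: like it, 48 mm wide, 36 mm high; origin under its centre
- cup: bystander: plastic cup, 76 mm wide, 110 mm high; origin under its centre
- phone: bystander: mobile phone lying flat, 72 x 150 x 9 mm; origin under its centre
- eraser: bystander: white eraser, 20 x 42 x 13 mm; origin under its centre
- goggles: bystander: safety glasses, 140 mm wide, 46 mm high; origin under the middle of the lenses
Mind the look-alikes: they are no part of the job. Leave any pink look-alike of the roller alone.

How it is judged:
On the way, in this order (a step that is already met when the one before it is completed fails the run):
1. the roller rests against the stop block at the top of the gutter (x of roller_center in the frame of gutter between 0.119 and 0.131 m and y of roller_center in the frame of gutter between -0.008 and 0.008 m and z of roller_center in the frame of gutter below 0.082 m and linear speed of roller below 0.02 m/s), for 0.2 s.
2. the gate is shut across the gutter behind it (value of joint gate above 3.06 rad), for 0.2 s.
At the end, for the whole second after the job is handed in: the roller lies at rest in the gutter's dip, its centre within 6 mm of where it touches the stop block; the gate is within 0.08 rad of fully shut; no bystander is tipped or more than 15 mm from where it stood (all of step 1 and value of joint gate above 3.06 rad and distance of each of plug_a, plug_b, plug_c, cup, phone, eraser, goggles from where it was at the start of the episode below 0.015 m and angle between each of plug_a, plug_b, plug_c, cup, phone, eraser, goggles's own z axis and vertical below 0.2 rad).
It fails at once if the roller is lifted out of the gutter or carried (12 mm or more off the channel's floor), or leaves it ((x of roller_center in the frame of gutter below -0.08 m and z of roller_center in the frame of gutter above 0.069 m) or (x of roller_center in the frame of gutter below -0.02 m and z of roller_center in the frame of gutter above 0.077 m) or (x of roller_center in the frame of gutter below 0.04 m and z of roller_center in the frame of gutter above 0.086 m) or z of roller_center in the frame of gutter above 0.093 m or y of roller_center in the frame of gutter above 0.03 m or y of roller_center in the frame of gutter below -0.03 m or z of roller_center in the frame of gutter below 0.035 m).
It fails at once if a bystander is pushed more than 15 mm or tipped (distance of any of plug_a, plug_b, plug_c, cup, phone, eraser, goggles from where it was at the start of the episode above 0.015 m or angle between any of plug_a, plug_b, plug_c, cup, phone, eraser, goggles's own z axis and vertical above 0.3 rad).
It also fails if it takes over 72 s, if anything falls off the work surface, if the arm or the gripper's body presses on something with over 40 N, if the wrist force passes 120 N, or if a joint passes its speed limit or range.

### The arm

A 6-joint arm with a two-finger parallel gripper is mounted at the origin on the work surface. World frame = base frame: x ahead of the robot, y to its left, z up, the work surface at z = 0. Lengths are in m, angles in rad, forces in N, time in s.
With the tool pointing down it reaches from about 0.275 to 0.725 m from the base axis. Payload 5.6 kg.
Tool frame: the origin (TCP) lies between the finger pads; the fingertips stand 17 mm ahead of it and the grasp point (between the pads) lies 2 mm behind it; x points along the fingers, y is the direction in which the jaws open and shut, and the axes are right-handed (so a half turn about x gives the same grasp; the last joint's range is limited). The gripper opens to 85 mm and grips with 20 to 120 N. Pads are 22 mm wide; open, the fingers measure 114 mm over their backs; the gripper's body (76 mm by 85 mm) begins 54 mm behind the grasp point. The pads swing forward as they close: fully open they stand 13 mm farther back than shut.
Start: joints at [1.474, 0.255, 0.108, 0, -1.424, -0.285], TCP at [0.205, 0.51, 0.248] pointing down, gripper open.
Joint ranges: [-2.95, 2.95], [-1.21, 1.97], [-1.09, 1.5], [-2.87, 1.71], [-2.94, -0.07], [-3.05, 3.05]. Speed limits (rad/s): [2.57, 2.57, 3.14, 3.14, 3.14, 3.14].

### API

Orientations are given as a rotation vector (axis times angle).
In Python, from rig import manip, read_camera, camera_params, job, spotter gives the robot as it stands. The module is installed in compiled form; this text tells all that it offers.
- The arm moves only by the tool step_arm, never from a script. Its argument "targets" is a list of rows, each a list of 3 entries, a list of its own where there are three numbers: the opening, from 0 (shut) to 1 (fully open), then the shift along the tool's x, y, z in mm, then the turn about the tool's x in rad. A call has exactly 10 rows; each row is the pose to reach, as a shift and turn from the pose commanded when the call began, along the tool's axes at that moment; what a row does not reach only later rows make up. A row lasts 1/12 s, in which the tool goes at most 41.7 mm and 7.16 degrees, less where a joint would pass 70% of its speed; a pose out of reach is approached as far as the arm can. A call with a gripper value outside its range is refused whole. The fingers move at their own pace and stop on an object; the grip force is fixed at half the most. Time passes only in rows, so rows that repeat a pose let the fingers close, or fill a call up. It gives the time, the measured TCP pose, the force and the opening at its end, in the units of the state.
- manip.observe(): the state, without advancing time (a new reading comes with each control period).
- read_camera(name): name is "side" or "top" or "wrist"; returns the picture (400x640x3 uint8, blue, green, red); there is no depth.
- camera_params(name): a dict with "mtx" (3x3 intrinsics, pixels), "pose" (4x4, takes a point from camera to world coordinates); the wrist camera has in their place "mount" (4x4, takes a point from camera to tool coordinates, whose origin is the TCP and whose axes are the tool frame's). Camera axes: x right, y down, z forward; pixel columns grow to the right and rows downward; lengths in m; the calibration is good to about 2 mm. A picture is of the moment at which its call begins: read the wrist's pose just before it. camera_params takes no time and is no camera call.
- job.hand_in(): hands the job in, once; it reports no verdict.
Trained networks look in the newest picture that a camera, given by its name, has taken for a name from the list of things; names that differ only in an ending like _2 or _b are one class to them, and where a whole thing is asked for, a point or a joint stands for the part that bears it (a point fixed in the world has none). Each returns a list of dicts, best first, with "score" (0 to 1); they miss things now and then, are a little off and sometimes report something else, mostly with a low value. They report only what shows in the picture. A call takes as long as a camera call. They do not tell look-alikes from the thing itself.
- spotter.look_for(camera, target): "extent" ([left, top, width, height] in pixels, round what is visible of it).
- spotter.pinpoint(camera, target): "position" ([column, row] in pixels: a listed point, or the origin of a listed thing).
The state is a dict: "t": time; "qpos": joint angles; "joint_vel": joint speeds; "joint_efforts": joint torques, N m; "eef_pos": TCP position; "orientation": TCP orientation; "ft_force": force on the tool from outside, world axes, zero at the start; "wrist_torque": the same for the moment, N m; "finger_gap": finger opening in m.
Only numpy, scipy, OpenCV 4.12 (cv2) and the standard library are available. Lean on these libraries where they do the work, as an engineer would, in place of code of your own. Each camera call takes 0.05 s, during which the arm holds its last target.

## Working session

There is one attempt and no reset: what is moved stays moved. The work goes in short steps, Python scripts to look and compute and a tool call to move; the robot and the scene stay as the last step left them, time stands still between calls to the robot, and variables do not carry over. Pictures are saved under pics/ and viewed, and the job is handed in when it is done.

Besides the shell and the picture viewer there is one more tool, called as name([rows], argument=value, ...), one row to a line, values as JSON. step_arm: Moves the arm, as the interface text tells. Its arguments: {"type":"object","properties":{"targets":{"type":"array","items":{"type":"array"}}},"required":["targets"]}

```bash
mkdir -p pics; cat > h.py <<'E'
import numpy as np,cv2
from rig import manip, read_camera, camera_params, job, spotter
from scipy.spatial.transform import Rotation as R
def snap(c,f):
    im=read_camera(c); cv2.imwrite('pics/'+f,im); return im
E
python3 - <<'E'
from h import *
s=manip.observe(); print(s['t'],s['eef_pos'],s['orientation'],s['finger_gap'])
for c in ['side','top','wrist']:
    snap(c,c+'0.png')
    for t in ['roller','gate']:
        print(c,t,[(round(d['score'],2),np.round(d['extent']).tolist()) for d in spotter.look_for(c,t)])
    for t in ['gutter','lip','crest','stop_face','roller_center','gate_hinge','gate_tip']:
        print(c,t,[(round(d['score'],2),np.round(d['position'],1).tolist()) for d in spotter.pinpoint(c,t)])
    p=camera_params(c);print({k:np.round(v,3).tolist() for k,v in p.items() if k in('mtx','pose','mount')})
print(manip.observe()['t'])
E
```

```text
0.0 [0.20468882 0.509967   0.2473724 ] [-2.01286892  0.39110256  2.0134716 ] 0.08562789654906643
side roller [(0.88, [384.0, 242.0, 25.0, 24.0]), (0.8, [337.0, 216.0, 29.0, 27.0]), (0.74, [345.0, 257.0, 22.0, 28.0]), (0.71, [280.0, 262.0, 30.0, 27.0])]
side gate [(0.73, [366.0, 206.0, 19.0, 23.0]), (0.62, [320.0, 164.0, 30.0, 20.0])]
side gutter [(0.82, [323.3, 215.7])]
side lip [(0.59, [352.4, 238.5])]
side crest [(0.64, [306.0, 187.8]), (0.47, [477.1, 283.6]), (0.2, [415.8, 329.4])]
side stop_face [(0.66, [296.1, 182.3])]
side roller_center [(0.98, [348.4, 227.5]), (0.9, [296.4, 273.1]), (0.75, [353.9, 270.6]), (0.67, [394.9, 253.3])]
side gate_hinge [(0.88, [323.0, 174.4])]
side gate_tip [(0.72, [353.0, 180.0])]
{'mtx': [[509.33, 0.0, 326.861], [0.0, 509.33, 204.122], [0.0, 0.0, 1.0]], 'pose': [[0.718, -0.375, 0.586, -0.322], [-0.696, -0.408, 0.591, -0.89], [0.018, -0.832, -0.554, 0.882], [0.0, 0.0, 0.0, 1.0]]}
top roller [(0.85, [388.0, 170.0, 26.0, 25.0]), (0.76, [344.0, 183.0, 24.0, 22.0]), (0.66, [381.0, 213.0, 30.0, 27.0]), (0.59, [357.0, 256.0, 19.0, 20.0])]
top gate [(0.71,
[... 287 characters left out ...]
 (0.74, [398.2, 184.3])]
top gate_hinge [(0.58, [276.8, 158.4]), (0.28, [254.8, 179.7])]
top gate_tip [(0.7, [310.3, 141.1]), (0.7, [357.4, 192.3])]
{'mtx': [[361.579, 0.0, 319.018], [0.0, 361.579, 195.541], [0.0, 0.0, 1.0]], 'pose': [[-0.025, -0.99, 0.14, 0.368], [-1.0, 0.023, -0.012, -0.013], [0.009, -0.14, -0.99, 1.086], [0.0, 0.0, 0.0, 1.0]]}
wrist roller []
wrist gate []
wrist gutter []
wrist lip []
wrist crest []
wrist stop_face []
wrist roller_center []
wrist gate_hinge []
wrist gate_tip []
{'mtx': [[316.036, 0.0, 320.729], [0.0, 316.036, 196.894], [0.0, 0.0, 1.0]], 'mount': [[0.0, -0.261, 0.965, -0.125], [1.0, -0.0, -0.0, -0.0], [0.0, 0.965, 0.261, -0.066], [0.0, 0.0, 0.0, 1.0]]}
1.5
```

View pics/side0.png

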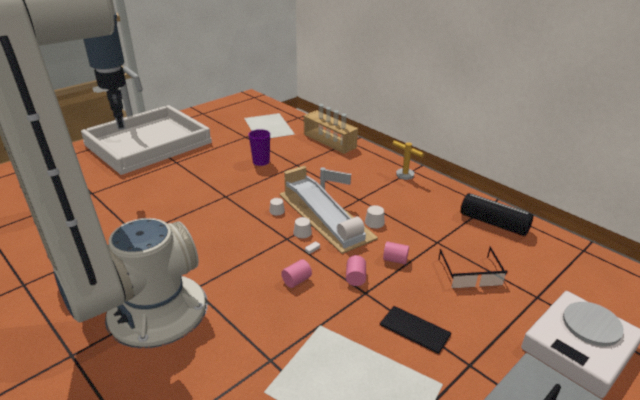

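View pics/top0.png

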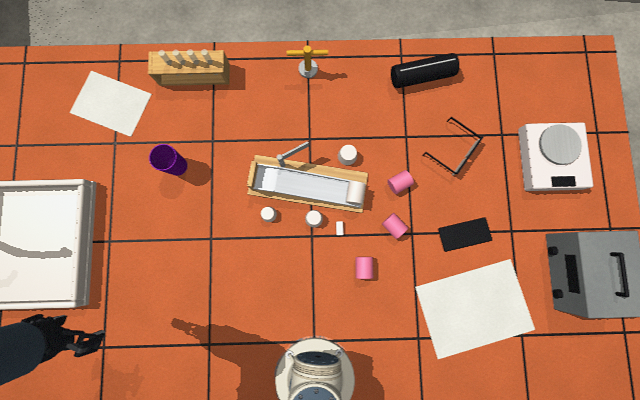

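```bash
python3 - <<'E'
import cv2
a=cv2.imread('pics/side0.png')[130:310,250:430];cv2.imwrite('pics/sidec.png',cv2.resize(a,(594,594),interpolation=2))
a=cv2.imread('pics/top0.png')[110:300,220:430];cv2.imwrite('pics/topc.png',cv2.resize(a,(630,570),interpolation=2))
E
```

```text
(no output)
```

View pics/sidec.png

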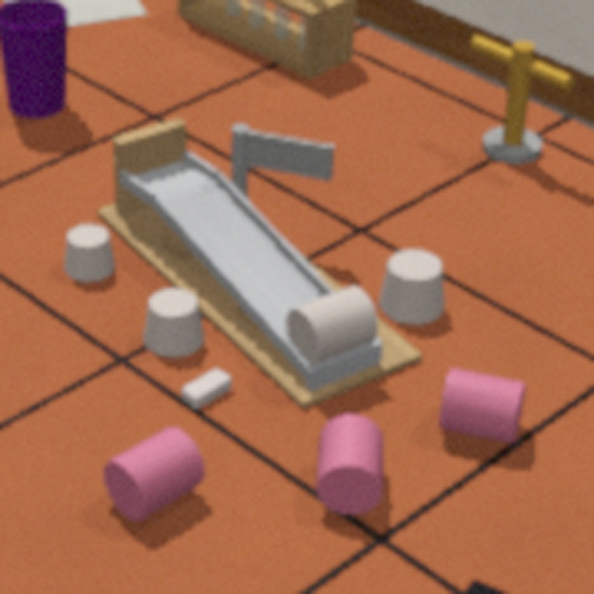

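View pics/topc.png

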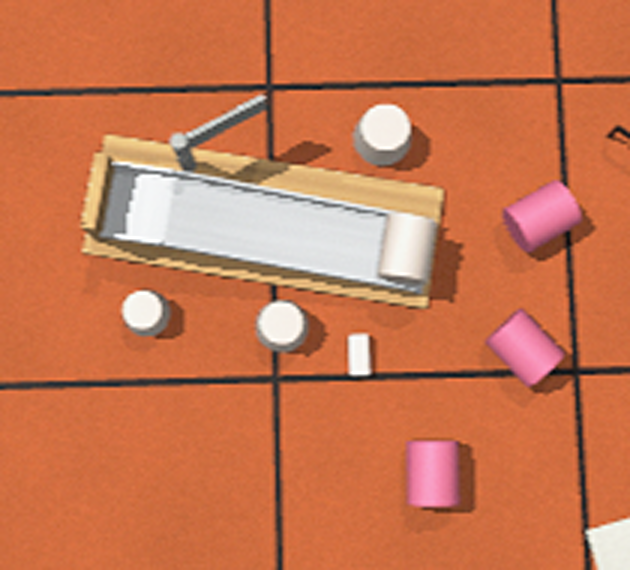

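```bash
cat >> h.py <<'E'
def proj(c,P):
    p=camera_params(c);K=np.array(p['mtx']);T=np.linalg.inv(np.array(p['pose']))
    q=np.atleast_2d(P)@T[:3,:3].T+T[:3,3];q=q@K.T;return q[:,:2]/q[:,2:]
def g2w(g,P):
    x,y,a=g;P=np.atleast_2d(P);c,s=np.cos(a),np.sin(a)
    return np.c_[x+c*P[:,0]-s*P[:,1],y+s*P[:,0]+c*P[:,1],P[:,2]]
def tip(th): # gate joint -> gutter frame
    return np.array([.085-.09*-0+.09*(-np.sin(th)),-.055-.09*np.cos(th),.09])
E
python3 - <<'E'
from h import *
from scipy.optimize import least_squares
t=lambda x,y:(x/3+220-.33,y/3+110-.33)
s=lambda x,y:(x/3.3+250-.35,y/3.3+130-.35)
H=.0625
obs=[('top',t(443,188),(-.175,-H,.008)),('top',t(428,307),(-.175,H,.008)),('top',t(105,137),(.175,-H,.008)),
('side',s(419,356),(-.175,-H,.008)),('side',s(308,403),(-.175,H,.008)),('side',s(102,212),(.175,H,.008)),
('side',(352.4,238.5),(-.16,0,.029)),('side',(306,187.8),(.09,0,.055)),('side',(296.1,182.3),(.15,0,.049)),('side',(348.4,227.5),(-.143,0,.0475)),
('side',(323,174.4),(.085,-.055,.09)),('side',(323.3,215.7),(0,0,0)),
('top',(306.5,187),(0,0,0)),('top',(362.1,193.9),(-.16,0,.029)),('top',(279.3,180.7),(.09,0,.055)),('top',(253.2,176.6),(.15,0,.049)),('top',(276.8,158.4),(.085,-.055,.09))]
f=lambda g:np.concatenate([proj(c,g2w(g,P))[0]-np.array(o) for c,o,P in obs])
r=least_squares(f,[.38,.03,1.5],loss='soft_l1')
print(r.x.tolist());print(np.round(f(r.x).reshape(-1,2),1).tolist())
g=r.x
fg=lambda v:np.concatenate([proj('side',g2w(g,tip(v[0])))[0]-[353,180],proj('top',g2w(g,tip(v[0])))[0]-[309,142]])
for v in (.8,1.2,1.5):print(v,np.round(fg([v]),1))
print(least_squares(fg,[1.2]).x)
E
```

```text
[0.5522362469151946, 0.008109150935709053, 1.4089853627425004]
[[-0.1, 0.6], [-0.0, 1.6], [-1.2, 2.1], [-0.6, 0.1], [-2.8, 1.4], [-5.3, 1.0], [3.2, -2.0], [0.3, 0.7], [-0.1, -0.6], [3.7, 0.5], [-0.8, -0.1], [-0.6, 1.5], [0.9, -1.3], [-1.4, -2.5], [-3.1, -2.4], [2.9, -0.7], [2.8, -1.2]]
0.8 [-1.9 -2.4 -3.6 -3. ]
1.2 [-6.   3.2  1.7  8.1]
1.5 [-11.9   6.6   2.4  17.3]
[0.92706073]
```

```bash
cat >> h.py <<'E'
def toolmove(target,yaw_y=None):
    """shift (mm, tool axes) and turn from current pose; assumes commanded==measured"""
    s=manip.observe();Rm=R.from_rotvec(s['orientation']).as_matrix()
    d=Rm.T@(np.array(target)-s['eef_pos'])*1000
    turn=None
    if yaw_y is not None:
        v=Rm.T@np.array([np.cos(yaw_y),np.sin(yaw_y),0]); turn=np.arctan2(v[2],v[1])
    return np.round(d,1),turn
E
python3 - <<'E'
from h import *
s=manip.observe();print(np.round(R.from_rotvec(s['orientation']).as_matrix(),3))
g=[.5522,.0081,1.409]
print(g2w(g,[[-.143,0,.0475],[.15,0,.05],[.085,-.055,.09]]))
a=g[2]+np.pi/2
print(toolmove([.5,.02,.3],a),toolmove([.5,.02,.3],a+np.pi))
E
```

```text
[[ 0.    -0.373 -0.928]
 [ 0.    -0.928  0.373]
 [-1.    -0.    -0.   ]]
[[ 0.52916394 -0.13303235  0.0475    ]
 [ 0.5763637   0.15614093  0.05      ]
 [ 0.62017444  0.08312983  0.09      ]]
(array([ -51.7,  345.2, -456.6]), np.float64(1.3508297544457912)) (array([ -51.7,  345.2, -456.6]), np.float64(-1.7907628991440019))
```

```bash
python3 - <<'E'
from h import *
g=[.5522,.0081,1.409]
print(toolmove(g2w(g,[[-.06,0,.30]])[0],g[2]+np.pi/2))
E
```

```text
(array([ -51.7,  395.3, -522.5]), np.float64(1.3508297544457912))
```

step_arm([
  [0.3,[-20,20,-26],0.1],
  [0.3,[-50,45,-60],0.2],
  [0.3,[-52,65,-85],0.32],
  [0.3,[-52,90,-118],0.44],
  [0.3,[-52,114,-150],0.56],
  [0.3,[-52,138,-182],0.68],
  [0.3,[-52,162,-214],0.8],
  [0.3,[-52,186,-246],0.92],
  [0.3,[-52,210,-278],1.04],
  [0.3,[-52,234,-310],1.15],
])

```text
t: 2.33
eef_pos: [0.4059, 0.1759, 0.3007]
orientation: [-1.234, 1.192, 1.234]
ft_force: [1.6, 1.8, 0.0]
finger_gap: 0.026
```

```bash
python3 - <<'E'
from h import *
g=[.5522,.0081,1.409]
s=manip.observe();print(s['eef_pos'],s['joint_vel'].round(2) if hasattr(s['joint_vel'],'round') else s['joint_vel'],s['finger_gap'],s['qpos'])
print(toolmove(g2w(g,[[-.06,0,.30]])[0],g[2]+np.pi/2))
E
```

```text
[0.40590023 0.17590154 0.30069829] [-1.12  0.1   0.1   0.    0.   -0.18] 0.025974910258746785 [ 7.65503176e-01  2.69537827e-02 -3.02643206e-02  5.01290081e-05
 -1.51249948e+00 -7.32030985e-01]
(array([   0.6, -129. , -231.5]), np.float64(0.19527169813960088))
```

step_arm([
  [0.3,[0,-18,-32],0.1],
  [0.3,[0,-36,-65],0.19],
  [0.3,[0,-54,-97],0.19],
  [0.3,[0,-72,-130],0.19],
  [0.3,[0,-90,-162],0.19],
  [0.3,[0,-108,-194],0.19],
  [0.3,[0,-129,-231],0.19],
  [0.3,[0,-129,-231],0.19],
  [0.3,[0,-129,-231],0.19],
  [0.3,[0,-129,-231],0.19],
])

```text
t: 3.17
eef_pos: [0.5432, -0.0481, 0.3001]
orientation: [-1.096, 1.277, 1.097]
ft_force: [0.2, 0.3, 1.0]
finger_gap: 0.0258
```

```bash
cat >> h.py <<'E'
def wrist(f):
    s=manip.observe();im=snap('wrist',f);p=camera_params('wrist')
    T=np.eye(4);T[:3,:3]=R.from_rotvec(s['orientation']).as_matrix();T[:3,3]=s['eef_pos']
    return im,np.array(p['mtx']),T@np.array(p['mount'])
def projT(K,Tc,P):
    T=np.linalg.inv(Tc);q=np.atleast_2d(P)@T[:3,:3].T+T[:3,3];q=q@K.T;return q[:,:2]/q[:,2:]
E
python3 - <<'E'
from h import *
im,K,T=wrist('w1.png');np.savez('w1.npz',K=K,T=T)
print(manip.observe()['eef_pos'])
for t in ['gutter','lip','crest','stop_face','roller_center','gate_hinge','gate_tip']:
    print(t,[(round(d['score'],2),np.round(d['position'],1).tolist()) for d in spotter.pinpoint('wrist',t)])
g=[.5522,.0081,1.409]
print(projT(K,T,g2w(g,[[0,0,0],[-.16,0,.029],[.09,0,.055],[.15,0,.049],[-.143,0,.0475],[.085,-.055,.09],tip(.93)])).round(1).tolist())
E
```

```text
[ 0.54305918 -0.04752328  0.3004368 ]
gutter [(0.64, [324.9, 201.1])]
lip [(0.84, [327.3, 82.0])]
crest [(0.85, [319.4, 282.6])]
stop_face [(0.97, [317.4, 318.7])]
roller_center [(0.82, [322.9, 95.7]), (0.8, [506.4, 48.2]), (0.62, [317.9, 281.8]), (0.17, [237.4, 120.9])]
gate_hinge []
gate_tip [(0.77, [226.4, 236.2])]
[[320.4, 202.2], [321.7, 78.6], [319.8, 280.1], [319.4, 317.0], [321.6, 92.9], [273.7, 291.1], [224.4, 234.2]]
```

View pics/w1.png

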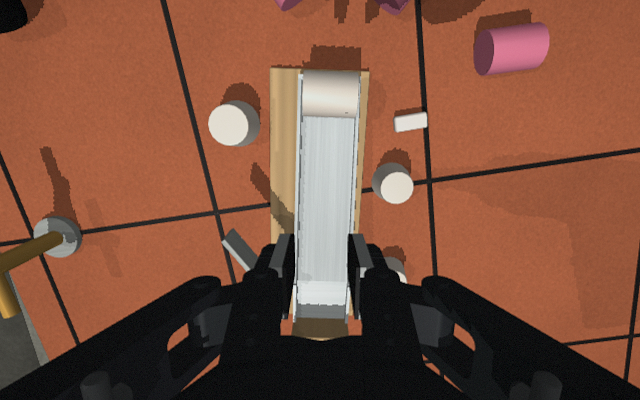

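```bash
python3 - <<'E'
import cv2
a=cv2.imread('pics/w1.png')[55:250,255:385];cv2.imwrite('pics/w1c.png',cv2.resize(a,(520,780),interpolation=2)[:600])
a=cv2.imread('pics/w1.png')[200:350,200:400];cv2.imwrite('pics/w1d.png',cv2.resize(a,(800,600),interpolation=2))
E
```

```text
(no output)
```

View pics/w1c.png

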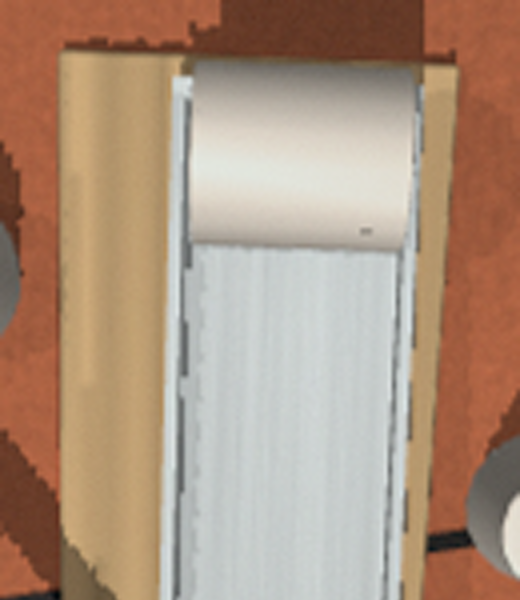

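View pics/w1d.png

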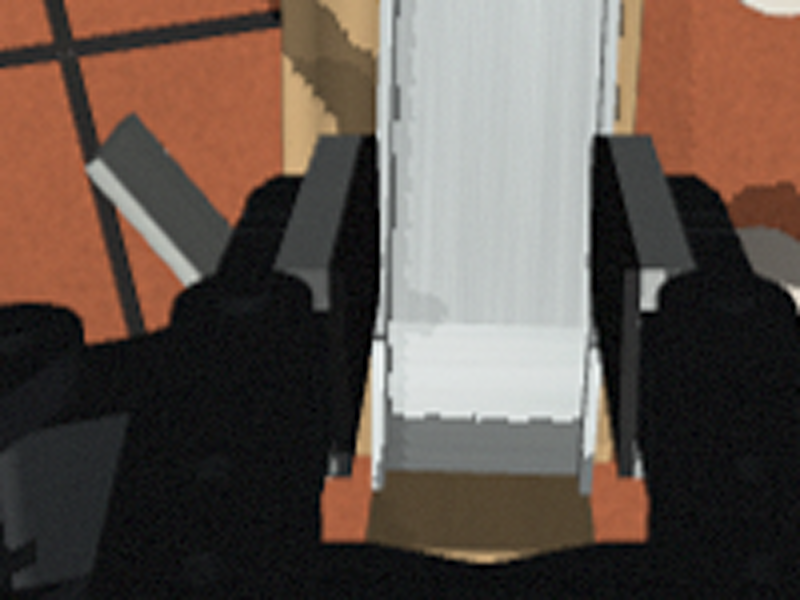

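```bash
python3 - <<'E'
from h import *
from scipy.optimize import least_squares
d=np.load('w1.npz');K,T=d['K'],d['T']
W=[((293.2,283.7),(.09,-.037,.065)),((350,283.7),(.09,.037,.065)),((296.2,317.5),(.15,-.033,.049)),((345.7,317.5),(.15,.033,.049)),
((297,280.7),(.09,-.033,.055)),((347.5,280.7),(.09,.033,.055)),((327.3,82),(-.16,0,.029)),((317.4,318.7),(.15,0,.049)),((319.4,282.6),(.09,0,.055)),
((298.2,75),(-.162,-.037,.030)),((361,75),(-.162,.037,.03)),((330.5,93),(-.143,0,.0475))]
f=lambda g:np.concatenate([projT(K,T,g2w(g,P))[0]-np.array(o) for o,P in W])
r=least_squares(f,[.55,.008,1.41],loss='soft_l1');g=r.x;print(g.tolist());print(np.round(f(g).reshape(-1,2),1).tolist())
np.save('g.npy',g)
for c,P in [('top',[.15,0,.049]),('top',[-.143,0,.0475]),('side',[.15,0,.049]),('side',[-.143,0,.0475]),('side',[-.16,0,.029])]:print(c,P,proj(c,g2w(g,P)).round(1))
# gate tip (bottom/top edges): blade end in wrist: top edge tip ~ (200+115/4,200+140/4)
for v in (.8,.9,1.,1.1):print(v,projT(K,T,g2w(g,tip(v))).round(1),projT(K,T,g2w(g,tip(v)+[0,0,.018])).round(1))
E
```

```text
[0.5473999073150764, 0.009300496948843603, 1.3841183328704894]
[[-0.4, -0.1], [0.8, 1.6], [0.0, -1.0], [-1.5, 0.5], [-0.5, -1.1], [-0.5, 0.5], [2.0, -2.9], [2.8, -1.5], [2.4, -2.2], [-0.3, 1.1], [-0.2, 3.4], [-1.4, 0.4]]
top [0.15, 0, 0.049] [[255.9 176.2]]
top [-0.143, 0, 0.0475] [[355.2 192.5]]
side [0.15, 0, 0.049] [[295.6 181.7]]
side [-0.143, 0, 0.0475] [[349.6 229. ]]
side [-0.16, 0, 0.029] [[352.9 237.5]]
0.8 [[220.8 238.4]] [[215.7 244.8]]
0.9 [[226.5 233.7]] [[221.7 239.9]]
1.0 [[232.8 229.6]] [[228.3 235.6]]
1.1 [[239.6 226.1]] [[235.4 231.9]]
```

```bash
python3 - <<'E'
from h import *
g=np.load('g.npy')
for z in (.3,.05): print(toolmove(g2w(g,[[-.195,0,z]])[0],g[2]+np.pi/2))
E
```

```text
(array([   0.6,   11.4, -138.1]), np.float64(0.036814997731567496))
(array([ 250.6,   11.6, -138.2]), np.float64(0.036814997731567496))
```

step_arm([
  [0.3,[0,3,-40],0.037],
  [0.3,[0,7,-80],0.037],
  [0.3,[10,11.5,-120],0.037],
  [0.3,[40,11.5,-138],0.037],
  [0.3,[80,11.5,-138],0.037],
  [0.3,[115,11.5,-138],0.037],
  [0.3,[145,11.5,-138],0.037],
  [0.3,[170,11.5,-138],0.037],
  [0.3,[180,11.5,-138],0.037],
  [0.3,[180,11.5,-138],0.037],
])

```text
t: 4.4
eef_pos: [0.5097, -0.1823, 0.118]
orientation: [-1.067, 1.296, 1.073]
ft_force: [-0.2, -0.0, -0.0]
finger_gap: 0.0254
```

```bash
python3 - <<'E'
from h import *
g=np.load('g.npy')
s=manip.observe();print(s['ft_force'])
print(toolmove(g2w(g,[[-.195,0,.05]])[0],g[2]+np.pi/2))
im=snap('side','s2.png')[180:280,290:420];cv2.imwrite('pics/s2c.png',cv2.resize(im,(780,600),interpolation=2))
wrist('w2.png')
E
```

```text
[-0.23332157 -0.04767686 -0.01380107]
(array([68. , -1.9,  0.3]), np.float64(-0.0012195814217065334))
```

View pics/s2c.png

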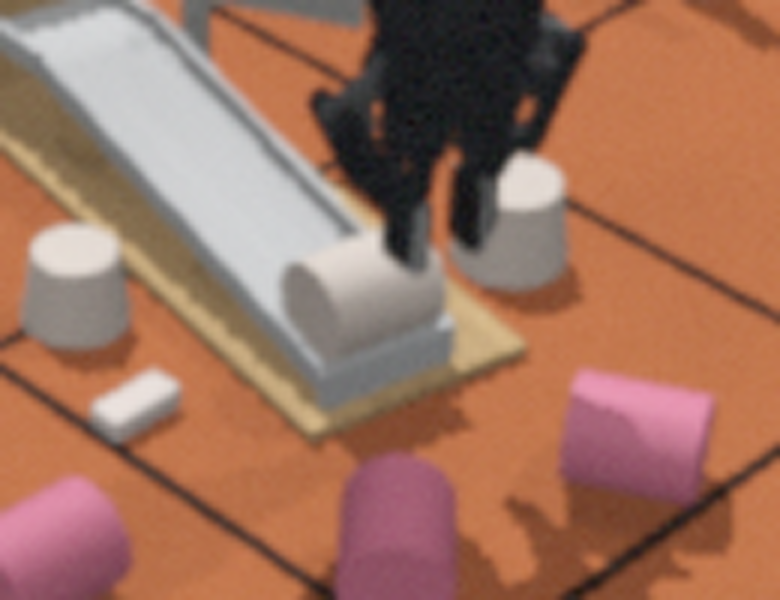

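View pics/w2.png

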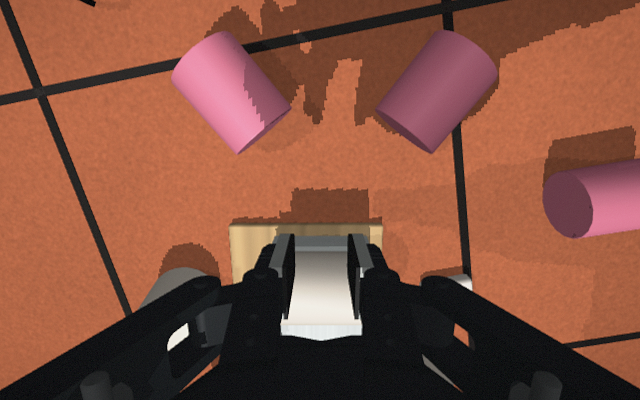

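step_arm([
  [0.3,[12,-2,0],0],
  [0.3,[24,-2,0],0],
  [0.3,[36,-2,0],0],
  [0.3,[44,-2,0],0],
  [0.3,[52,-2,0],0],
  [0.3,[58,-2,0],0],
  [0.3,[63,-2,0],0],
  [0.3,[68,-2,0],0],
  [0.3,[68,-2,0],0],
  [0.3,[68,-2,0],0],
])

```text
t: 5.33
eef_pos: [0.5132, -0.1832, 0.0523]
orientation: [-1.07, 1.292, 1.07]
ft_force: [0.3, 1.1, 0.6]
finger_gap: 0.0257
```

```bash
python3 - <<'E'
from h import *
g=np.load('g.npy')
s=manip.observe();print(s['ft_force'],s['eef_pos'],s['finger_gap'])
im=snap('side','s3.png')[180:280,290:420];cv2.imwrite('pics/s3c.png',cv2.resize(im,(780,600),interpolation=2))
E
```

```text
[0.28301168 1.06577531 0.57487573] [ 0.51316221 -0.18319607  0.05229885] 0.025677941084870638
```

View pics/s3c.png

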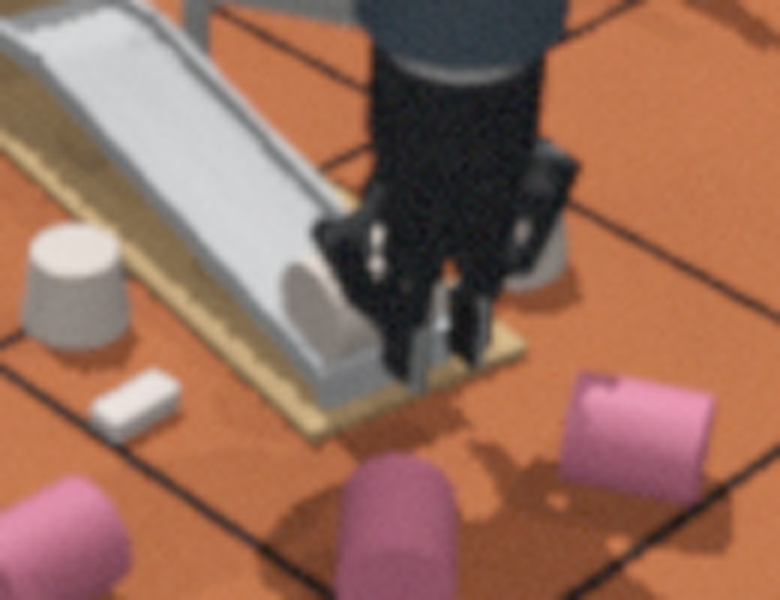

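step_arm([
  [0.3,[0,0,6],0],
  [0.3,[0,0,12],0],
  [0.3,[0,0,16],0],
  [0.3,[-1,0,21],0],
  [0.3,[-2,0,27],0],
  [0.3,[-3,0,34],0],
  [0.3,[-4,0,41],0],
  [0.3,[-5,0,48],0],
  [0.3,[-6,0,55],0],
  [0.3,[-7,0,62],0],
])

```text
t: 6.22
eef_pos: [0.5248, -0.1215, 0.0594]
orientation: [-1.07, 1.292, 1.07]
ft_force: [0.2, -2.4, 1.3]
finger_gap: 0.0257
```

```bash
python3 - <<'E'
from h import *
g=np.load('g.npy')
s=manip.observe();print(s['ft_force'],s['eef_pos'],s['finger_gap'],g2w(g,[[-.195+.062,0,.057]]))
im=snap('side','s4.png')[160:260,270:400];cv2.imwrite('pics/s4c.png',cv2.resize(im,(780,600),interpolation=2))
wrist('w4.png')
E
```

```text
[ 0.21474984 -2.36461869  1.27805166] [ 0.52481503 -0.12145249  0.05939654] 0.02567131408911314 [[ 0.52271569 -0.12138879  0.057     ]]
```

View pics/s4c.png

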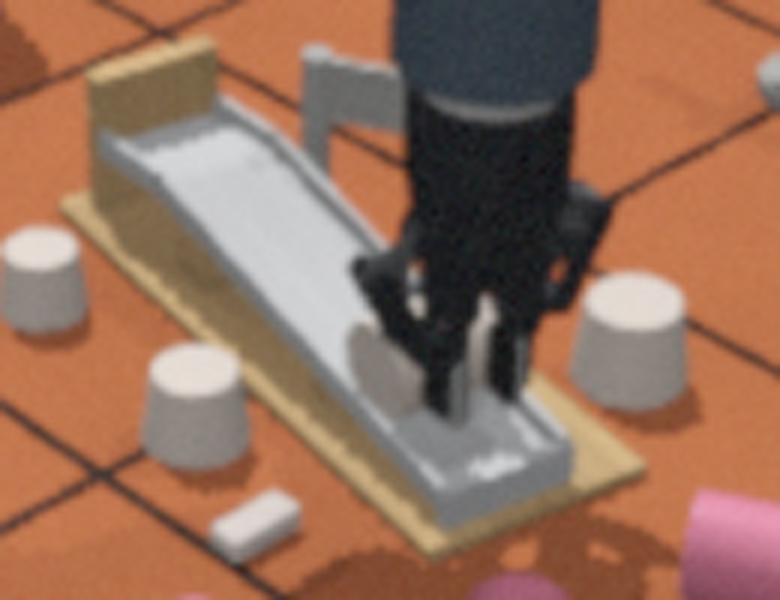

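View pics/w4.png

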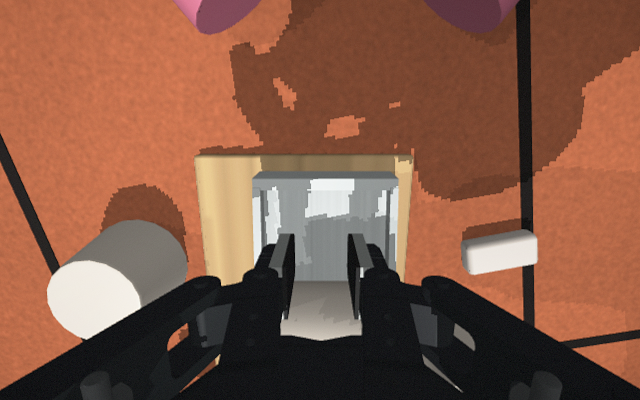

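step_arm([
  [0.3,[-1,0.5,7],0],
  [0.3,[-2,1,14],0],
  [0.3,[-3,2,22],0],
  [0.3,[-4,2.5,30],0],
  [0.3,[-5.5,2.5,38],0],
  [0.3,[-6.5,2.5,46],0],
  [0.3,[-7.5,2.5,54],0],
  [0.3,[-8.5,2.5,62],0],
  [0.3,[-10,2.5,70],0],
  [0.3,[-11,2.5,78],0],
])

```text
t: 7.15
eef_pos: [0.537, -0.0443, 0.0704]
orientation: [-1.07, 1.292, 1.07]
ft_force: [-0.0, -2.9, 2.0]
finger_gap: 0.0259
```

step_arm([
  [0.3,[-1,0,7],0],
  [0.3,[-2,0,14],0],
  [0.3,[-3,0,21],0],
  [0.3,[-4,0,28],0],
  [0.3,[-5,0,35],0],
  [0.3,[-6,0,42],0],
  [0.3,[-7,0,49],0],
  [0.3,[-8,0,56],0],
  [0.3,[-9,0,63],0],
  [0.3,[-9.5,0,68],0],
])

```text
t: 7.98
eef_pos: [0.5498, 0.0226, 0.0799]
orientation: [-1.07, 1.292, 1.07]
ft_force: [-0.0, -2.7, 1.5]
finger_gap: 0.0256
```

```bash
python3 - <<'E'
from h import *
g=np.load('g.npy')
s=manip.observe();p=s['eef_pos'];c,q=np.cos(g[2]),np.sin(g[2]);d=p[:2]-g[:2]
print(s['ft_force'],p,'gutter xy',c*d[0]+q*d[1],-q*d[0]+c*d[1])
im=snap('side','s5.png')[130:230,260:390];cv2.imwrite('pics/s5c.png',cv2.resize(im,(780,600),interpolation=2))
wrist('w5.png')
E
```

```text
[-0.04143085 -2.68819583  1.5047333 ] [0.54976772 0.02263119 0.07986014] gutter xy 0.013538546794345007 0.00014744524810937328
```

View pics/s5c.png

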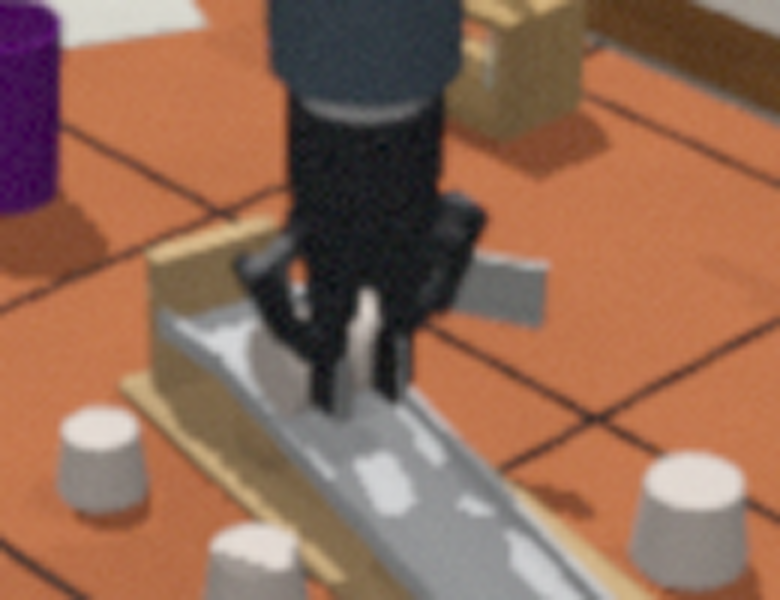

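View pics/w5.png

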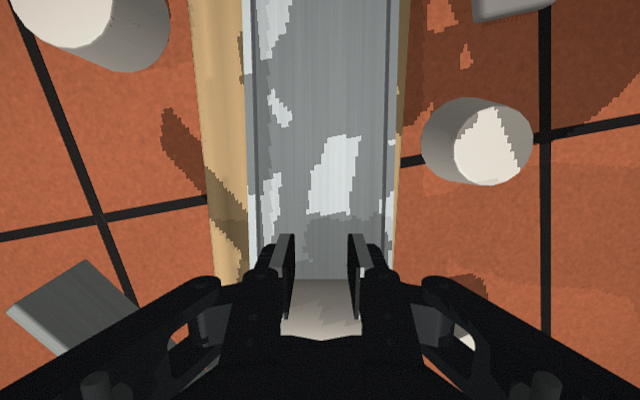

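step_arm([
  [0,[-1,0.5,1],0],
  [0,[-2,1,3],0],
  [0,[-3,2,6],0],
  [0,[-4,2,10],0],
  [0,[-5,2,14],0],
  [0,[-6,2,18],0],
  [0,[-7,2,22],0],
  [0,[-8,2,26],0],
  [0,[-9,2,30],0],
  [0,[-9.5,2,34],0],
])

```text
t: 8.92
eef_pos: [0.5541, 0.0559, 0.0895]
orientation: [-1.07, 1.292, 1.07]
ft_force: [-0.2, -1.7, 1.4]
finger_gap: -0.0003
```

```bash
python3 - <<'E'
from h import *
g=np.load('g.npy')
s=manip.observe();p=s['eef_pos'];c,q=np.cos(g[2]),np.sin(g[2]);d=p[:2]-g[:2]
print(s['ft_force'],p,'gutter xy',c*d[0]+q*d[1],-q*d[0]+c*d[1])
im=snap('side','s6.png')[130:230,260:390];cv2.imwrite('pics/s6c.png',cv2.resize(im,(780,600),interpolation=2))
wrist('w6.png')
E
```

```text
[-0.24571185 -1.67870518  1.43724635] [0.55409074 0.05586123 0.08946279] gutter xy 0.046993591203890545 0.002066878501368683
```

View pics/s6c.png

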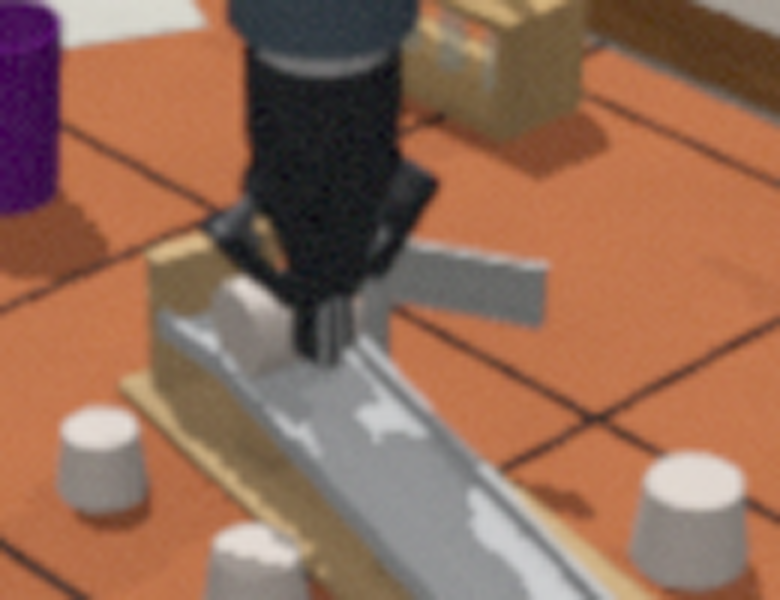

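View pics/w6.png

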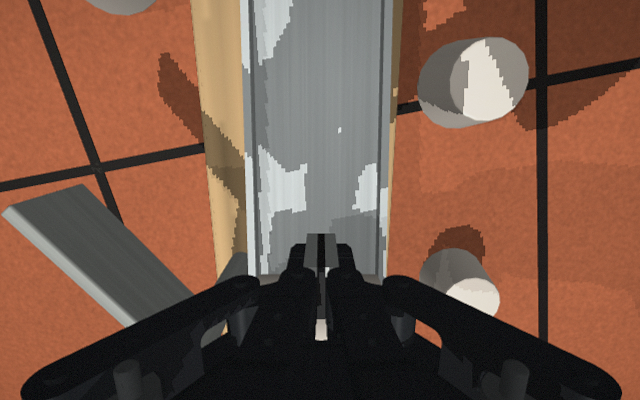

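step_arm([
  [0,[-0.5,0,3],0],
  [0,[-1,0,6],0],
  [0,[-1,0,9],0],
  [0,[-1,0,12],0],
  [0,[-1,0,14],0],
  [0,[-1,0,16],0],
  [0,[-1,0,18],0],
  [0,[-1,0,18],0],
  [0,[-1,0,18],0],
  [0,[-1,0,18],0],
])

```text
t: 9.85
eef_pos: [0.5573, 0.0731, 0.0903]
orientation: [-1.07, 1.292, 1.07]
ft_force: [-0.2, -0.6, 0.1]
finger_gap: 0.0001
```

```bash
python3 - <<'E'
from h import *
g=np.load('g.npy')
s=manip.observe();p=s['eef_pos'];c,q=np.cos(g[2]),np.sin(g[2]);d=p[:2]-g[:2]
print(s['ft_force'],p,'gutter xy',c*d[0]+q*d[1],-q*d[0]+c*d[1])
im=snap('side','s7.png')[130:230,260:390];cv2.imwrite('pics/s7c.png',cv2.resize(im,(780,600),interpolation=2))
print([(round(d['score'],2),np.round(d['position'],1).tolist()) for d in spotter.pinpoint('side','roller_center')])
im=snap('top','t7.png')[130:230,220:350];cv2.imwrite('pics/t7c.png',cv2.resize(im,(780,600),interpolation=2))
for c in('side','top'):print(proj(c,g2w(g,[[.125,0,.076],[.095,0,.08]])).round(1))
E
```

```text
[-0.22949997 -0.5625341   0.1156805 ] [0.55728094 0.0731295  0.09026792] gutter xy 0.06455392941763644 0.0021370204305586876
[(0.88, [354.0, 269.5]), (0.78, [391.1, 253.3]), (0.65, [297.6, 177.2]), (0.65, [293.4, 275.3])]
[[299.6 177.8]
 [304.6 180.9]]
[[263.  175.8]
 [273.3 177.2]]
```

View pics/s7c.png

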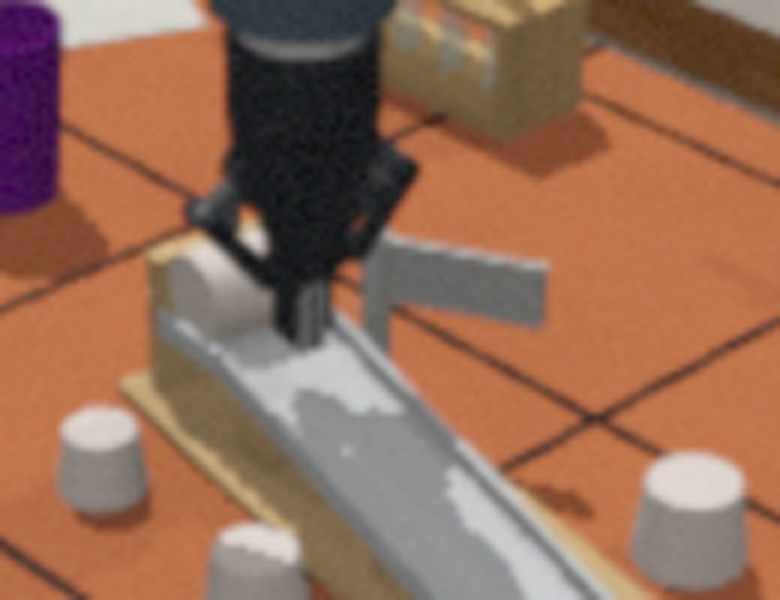

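View pics/t7c.png

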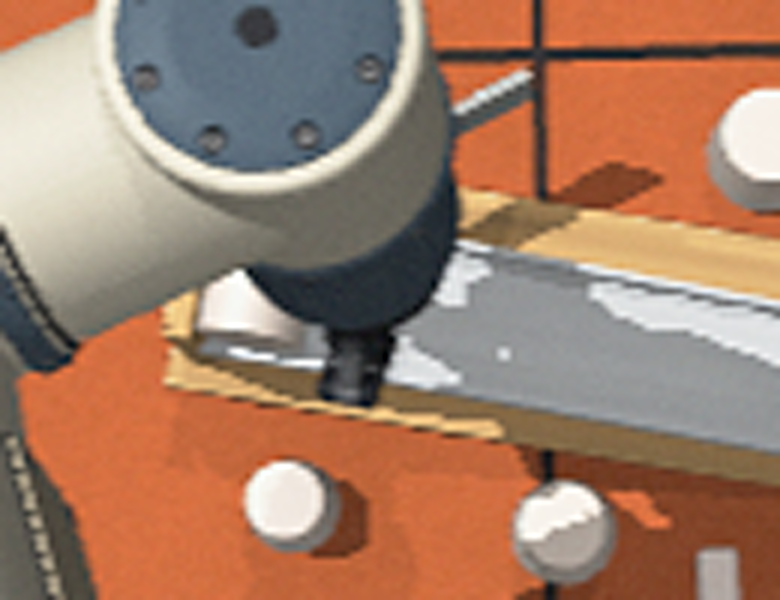

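step_arm([
  [0,[0,0,-10],0],
  [0,[-5,0,-25],0],
  [0,[-30,0,-30],0],
  [0,[-60,0,-30],0],
  [0,[-90,0,-30],0],
  [0,[-100,-15,-28],0],
  [0,[-100,-45,-20],0],
  [0,[-100,-80,-10],0],
  [0,[-100,-110,-7],0],
  [0,[-100,-125,-7],0],
])

```text
t: 10.83
eef_pos: [0.6807, 0.0413, 0.1896]
orientation: [-1.069, 1.293, 1.069]
ft_force: [-1.6, -0.3, -0.3]
finger_gap: 0.0001
```

```bash
python3 - <<'E'
from h import *
g=np.load('g.npy')
s=manip.observe();p=s['eef_pos'];c,q=np.cos(g[2]),np.sin(g[2]);d=p[:2]-g[:2]
print(s['ft_force'],p,'gutter xy',c*d[0]+q*d[1],-q*d[0]+c*d[1])
im=snap('side','s8.png')[130:230,260:390];cv2.imwrite('pics/s8c.png',cv2.resize(im,(780,600),interpolation=2))
im,K,T=wrist('w8.png')
for n in ('gate_tip','gate_hinge'):print([(round(d['score'],2),np.round(d['position'],1).tolist()) for d in spotter.pinpoint('wrist',n)])
for v in (.8,.9,1.,1.1):print(v,projT(K,T,g2w(g,[tip(v),[.085,-.055,.09]])).round(1).tolist())
def w(th,r=.065,ex=0):
    u=np.array([-np.sin(th),-np.cos(th)]);n=np.array([-np.cos(th),np.sin(th)])
    o=.003+.011*abs(n[0])+.0145*abs(n[1])-ex
    return np.array([.085,-.055])+r*u-o*n
for th in (.9,1.1,1.3,1.5,1.7,1.9,2.1,2.3,2.5,2.7,2.9,3.0,3.14):print(th,(w(th)*1000).round(1))
E
```

```text
[-1.60403357 -0.3274037  -0.32689143] [0.68074583 0.0413015  0.18955101] gutter xy 0.05619344261842049 -0.12508994856286537
[(0.6, [343.6, 148.5]), (0.46, [546.7, 83.6])]
[(0.81, [417.2, 243.0])]
0.8 [[332.4, 156.5], [414.1, 240.9]]
0.9 [[342.0, 148.0], [414.1, 240.9]]
1.0 [[352.6, 140.5], [414.1, 240.9]]
1.1 [[363.9, 133.9], [414.1, 240.9]]
0.9 [  47.3 -112. ]
1.1 [  36.6 -103.1]
1.3 [ 27.7 -91.6]
1.5 [ 21.5 -77.8]
1.7 [ 18.1 -65.3]
1.9 [ 16.9 -53.2]
2.1 [ 18.3 -40.4]
2.3 [ 22.4 -27.5]
2.5 [ 29.7 -15.2]
2.7 [39.9 -4.4]
2.9 [52.8  4. ]
3.0 [60.1  7.1]
3.14 [70.9 10. ]
```

View pics/s8c.png

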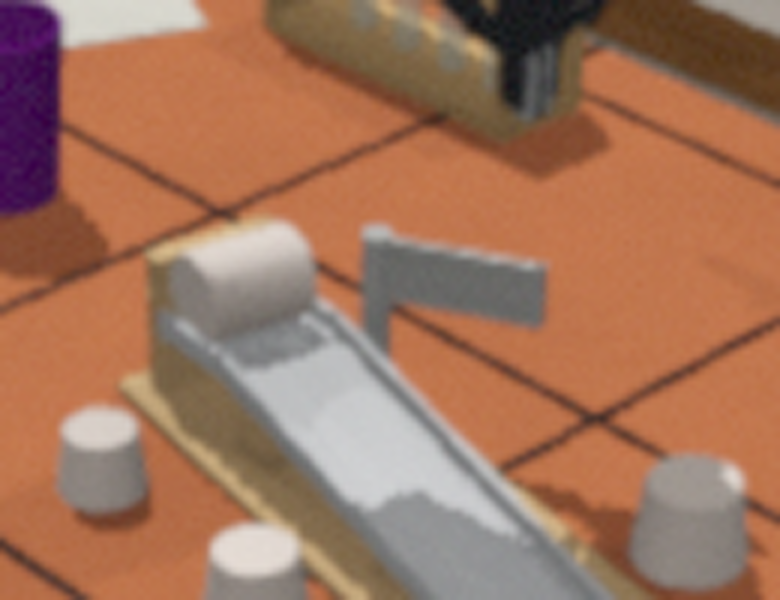

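View pics/w8.png

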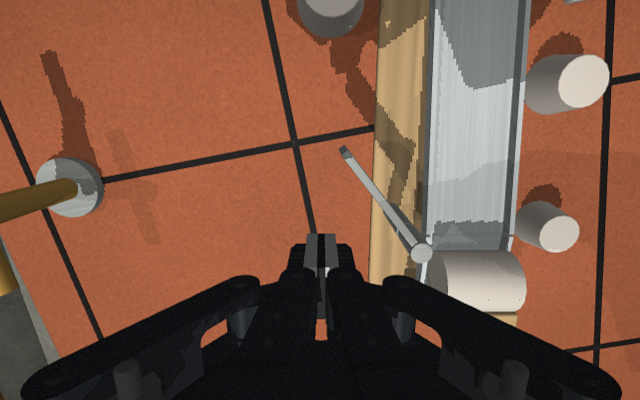

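step_arm([
  [0,[15,0,0],0],
  [0,[30,0,0],0],
  [0,[45,0,0],0],
  [0,[58,0,0],0],
  [0,[68,0,0],0],
  [0,[77,0,0],0],
  [0,[85,0,0],0],
  [0,[92,0,0],0],
  [0,[92,0,0],0],
  [0,[92,0,0],0],
])

```text
t: 11.87
eef_pos: [0.6787, 0.0428, 0.0983]
orientation: [-1.07, 1.293, 1.07]
ft_force: [-0.1, 0.3, 0.1]
finger_gap: -0.0
```

```bash
python3 - <<'E'
from h import *
g=np.load('g.npy')
s=manip.observe();p=s['eef_pos'];c,q=np.cos(g[2]),np.sin(g[2]);d=p[:2]-g[:2]
print(s['ft_force'],p,'gutter xy',c*d[0]+q*d[1],-q*d[0]+c*d[1])
im=snap('side','s9.png')[130:230,260:390];cv2.imwrite('pics/s9c.png',cv2.resize(im,(780,600),interpolation=2))
E
```

```text
[-0.07144774  0.31677815  0.13579871] [0.67873139 0.0428253  0.09826143] gutter xy 0.05731689467750001 -0.12282769610589457
```

View pics/s9c.png

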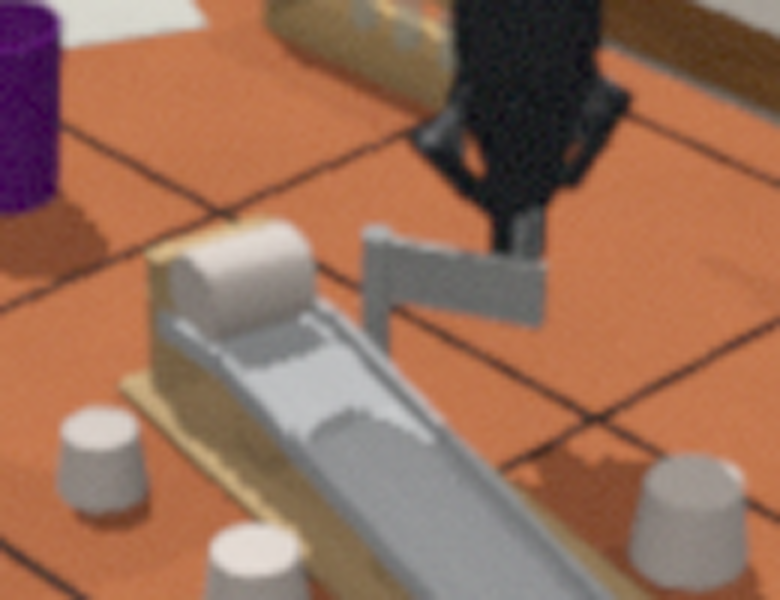

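step_arm([
  [0,[0,5,-5],0],
  [0,[0,11,-10],0],
  [0,[0,15,-15],0],
  [0,[0,20,-20],0],
  [0,[0,25,-25],0],
  [0,[0,31,-29],0],
  [0,[0,38,-32.5],0],
  [0,[0,45,-35.5],0],
  [0,[0,51,-37.5],0],
  [0,[0,58,-39],0],
])

```text
t: 12.75
eef_pos: [0.6139, 0.0153, 0.0984]
orientation: [-1.07, 1.292, 1.069]
ft_force: [0.6, 0.6, 0.6]
finger_gap: -0.0004
```

```bash
python3 - <<'E'
from h import *
g=np.load('g.npy')
s=manip.observe();p=s['eef_pos'];c,q=np.cos(g[2]),np.sin(g[2]);d=p[:2]-g[:2]
print(s['ft_force'],p,'gutter xy',c*d[0]+q*d[1],-q*d[0]+c*d[1])
im=snap('side','s10.png')[130:230,260:390];cv2.imwrite('pics/s10c.png',cv2.resize(im,(780,600),interpolation=2))
E
```

```text
[0.62434284 0.59053247 0.59744303] [0.61394208 0.01528195 0.0984039 ] gutter xy 0.01822747121127198 -0.06427594583405936
```

View pics/s10c.png

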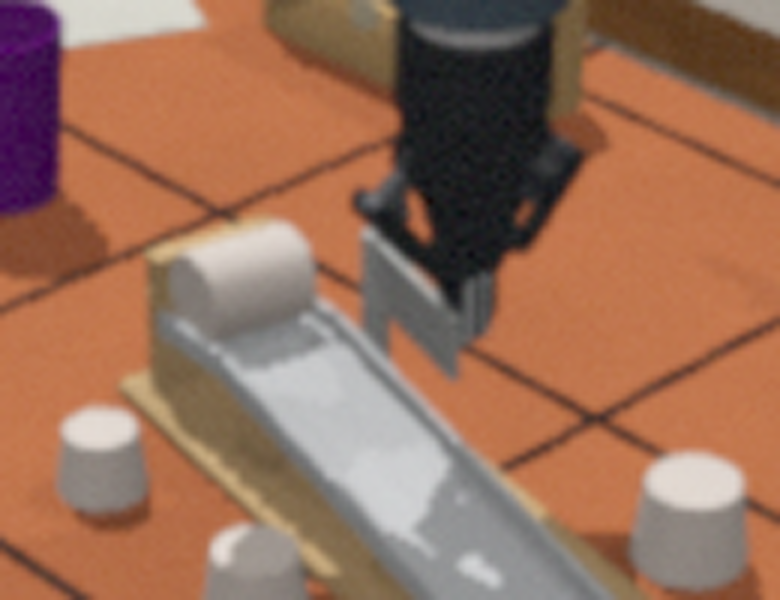

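step_arm([
  [0,[0,6,-0.5],0],
  [0,[0,12,-1],0],
  [0,[0,18,-0.5],0],
  [0,[0,24,0],0],
  [0,[0,31,2],0],
  [0,[0,37,4],0],
  [0,[0,43,8],0],
  [0,[0,49,12],0],
  [0,[0,55,17],0],
  [0,[0,60,22],0],
])

```text
t: 13.63
eef_pos: [0.5591, 0.0489, 0.0983]
orientation: [-1.07, 1.292, 1.07]
ft_force: [0.8, -0.6, 0.5]
finger_gap: 0.0001
```

```bash
python3 - <<'E'
from h import *
g=np.load('g.npy')
s=manip.observe();p=s['eef_pos'];c,q=np.cos(g[2]),np.sin(g[2]);d=p[:2]-g[:2]
print(s['ft_force'],p,'gutter xy',c*d[0]+q*d[1],-q*d[0]+c*d[1])
im=snap('side','s11.png')[130:230,260:390];cv2.imwrite('pics/s11c.png',cv2.resize(im,(780,600),interpolation=2))
E
```

```text
[ 0.81762349 -0.55659708  0.48778285] [0.55910248 0.04890782 0.09829535] gutter xy 0.04109113792320787 -0.0041483104646087765
```

View pics/s11c.png

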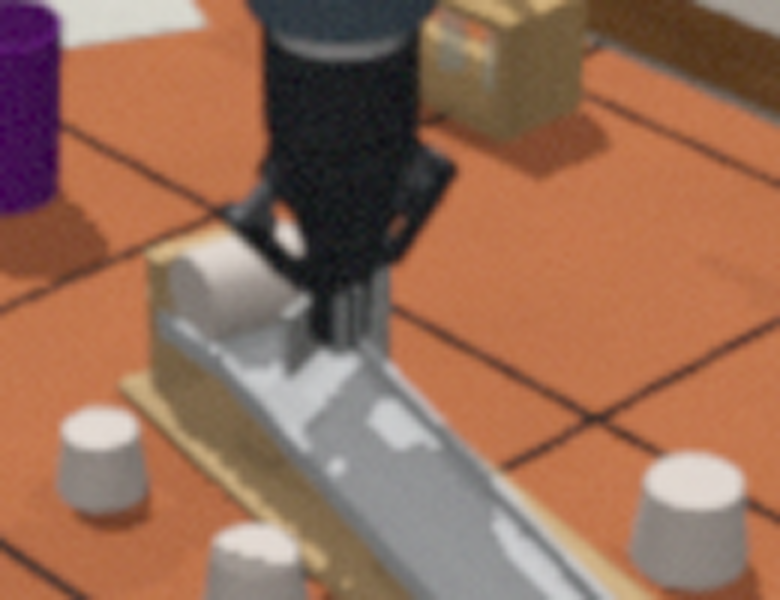

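step_arm([
  [0,[0,4,5],0],
  [0,[0,7,10],0],
  [0,[0,10,15],0],
  [0,[0,12,19],0],
  [0,[0,14,22],0],
  [0,[0,15,25],0],
  [0,[0,15,27],0],
  [0,[0,15,28],0],
  [0,[0,15,29],0],
  [0,[0,15,29],0],
])

```text
t: 14.52
eef_pos: [0.5504, 0.0796, 0.0982]
orientation: [-1.069, 1.292, 1.07]
ft_force: [0.2, -0.2, 0.1]
finger_gap: 0.0001
```

step_arm([
  [0,[0,0,0.5],0],
  [0,[0,0,1],0],
  [0,[0,0,1.5],0],
  [0,[0,0,2],0],
  [0,[0,0,2],0],
  [0,[0,0,2],0],
  [0,[0,0,2],0],
  [0,[0,0,2],0],
  [0,[0,0,2],0],
  [0,[0,0,2],0],
])

```text
t: 15.35
eef_pos: [0.5508, 0.0816, 0.0983]
orientation: [-1.07, 1.292, 1.07]
ft_force: [-1.3, -0.2, -0.1]
finger_gap: -0.0001
```

step_arm([
  [0,[0,0,0.5],0],
  [0,[0,0,1],0],
  [0,[0,0,1.5],0],
  [0,[0,0,2],0],
  [0,[0,0,2],0],
  [0,[0,0,2],0],
  [0,[0,0,2],0],
  [0,[0,0,2],0],
  [0,[0,0,2],0],
  [0,[0,0,2],0],
])

```text
t: 16.18
eef_pos: [0.5508, 0.0821, 0.0983]
orientation: [-1.071, 1.295, 1.069]
ft_force: [0.1, -5.8, 0.8]
finger_gap: -0.0002
```

```bash
python3 - <<'E'
from h import *
g=np.load('g.npy')
s=manip.observe();p=s['eef_pos'];c,q=np.cos(g[2]),np.sin(g[2]);d=p[:2]-g[:2]
print(s['ft_force'],p,'gutter xy',c*d[0]+q*d[1],-q*d[0]+c*d[1])
im=snap('side','s12.png')[130:230,260:390];cv2.imwrite('pics/s12c.png',cv2.resize(im,(780,600),interpolation=2))
print(manip.observe()['ft_force'])
E
```

```text
[ 0.06314103 -5.77800798  0.80535472] [0.55082909 0.08214876 0.09829597] gutter xy 0.0722190543022391 0.010150715154771353
[-0.46650848 -6.02970407  0.46854205]
```

View pics/s12c.png

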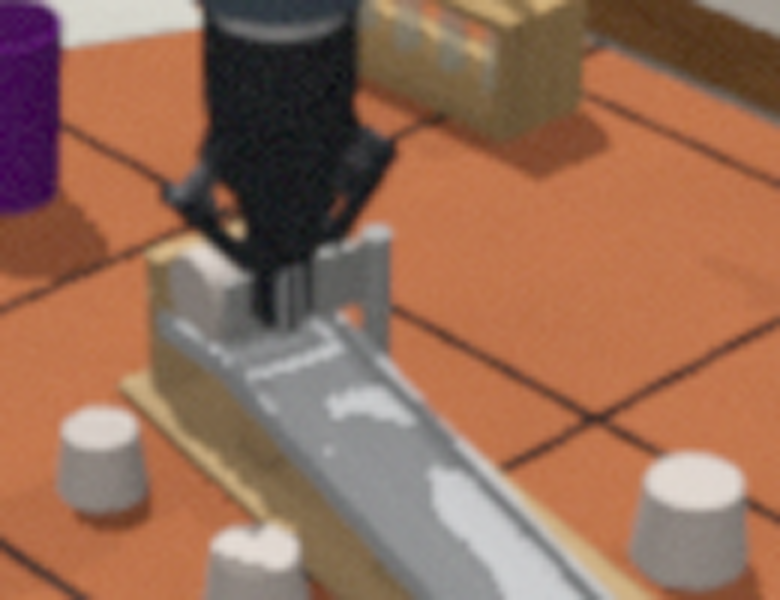

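step_arm([
  [0,[0,0,-5],0],
  [0,[0,0,-12],0],
  [0,[-5,0,-22],0],
  [0,[-15,0,-35],0],
  [0,[-35,0,-50],0],
  [0,[-60,0,-70],0],
  [0,[-90,0,-90],0],
  [0,[-120,0,-110],0],
  [0,[-140,0,-120],0],
  [0,[-140,0,-120],0],
])

```text
t: 17.07
eef_pos: [0.5303, -0.0373, 0.245]
orientation: [-1.073, 1.284, 1.061]
ft_force: [-0.2, 0.6, -0.2]
finger_gap: -0.0
```

```bash
python3 - <<'E'
from h import *
g=np.load('g.npy')
s=manip.observe();print(s['ft_force'],s['eef_pos'])
im=snap('side','s13.png')[130:230,260:390];cv2.imwrite('pics/s13c.png',cv2.resize(im,(780,600),interpolation=2))
for n in('gate_tip','roller_center'):print([(round(d['score'],2),np.round(d['position'],1).tolist()) for d in spotter.pinpoint('side',n)])
im=snap('top','t13.png')[110:230,220:376];cv2.imwrite('pics/t13c.png',cv2.resize(im,(780,600),interpolation=2))
for n in('gate_tip','roller_center'):print([(round(d['score'],2),np.round(d['position'],1).tolist()) for d in spotter.pinpoint('top',n)])
for c in('side','top'):print(proj(c,g2w(g,[[.125,0,.076],tip(3.14),tip(3.0)])).round(1).tolist())
E
```

```text
[-0.18588593  0.61900943 -0.19101056] [ 0.53031528 -0.03730549  0.24502935]
[]
[(0.69, [357.1, 271.4]), (0.62, [392.8, 252.2]), (0.59, [295.6, 273.5]), (0.57, [302.9, 234.2]), (0.54, [298.9, 175.3])]
[(0.56, [279.4, 187.1]), (0.27, [460.0, 157.1])]
[(0.94, [397.2, 181.6]), (0.94, [362.4, 267.0]), (0.71, [396.0, 227.0]), (0.51, [262.3, 175.6])]
[[299.6, 177.8], [296.4, 182.7], [298.8, 184.5]]
[[263.0, 175.8], [274.2, 189.3], [278.7, 189.7]]
```

View pics/s13c.png

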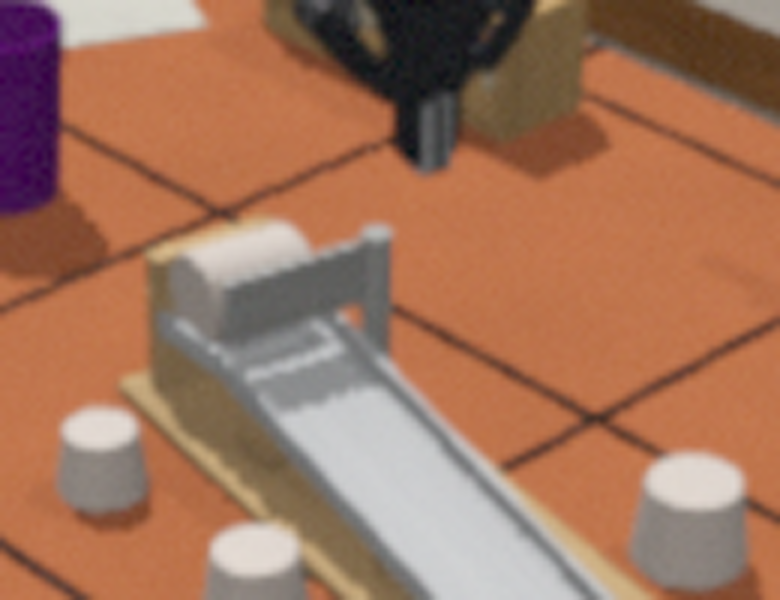

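View pics/t13c.png

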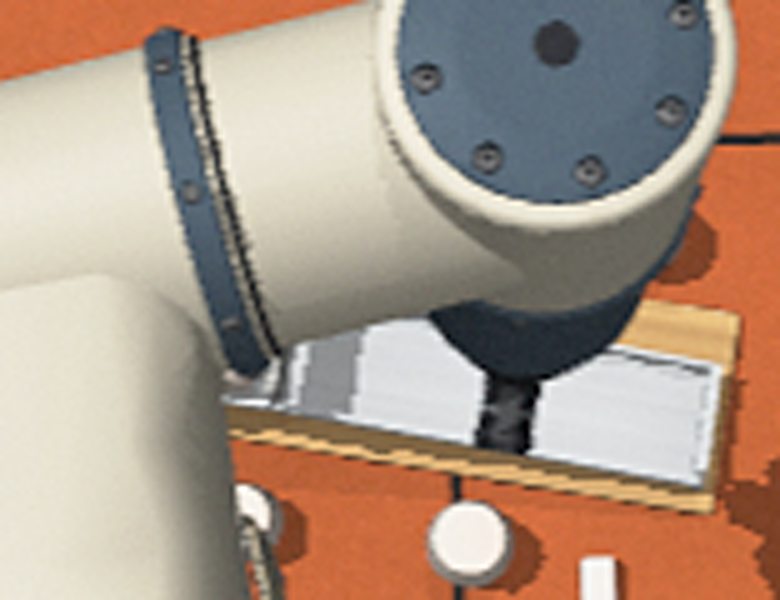

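step_arm([
  [0,[-20,0,10],0],
  [0,[-40,0,35],0],
  [0,[-50,0,65],0],
  [0,[-50,0,95],0],
  [0,[-50,0,125],0],
  [0,[-50,0,155],0],
  [0,[-50,0,180],0],
  [0,[-50,0,200],0],
  [0,[-50,0,205],0],
  [0,[-50,0,205],0],
])

```text
t: 18.2
eef_pos: [0.5668, 0.1685, 0.2867]
orientation: [-1.071, 1.294, 1.072]
ft_force: [0.5, -1.0, -0.4]
finger_gap: -0.0003
```

```bash
python3 - <<'E'
from h import *
g=np.load('g.npy')
im,K,T=wrist('w14.png');np.savez('w14.npz',K=K,T=T)
for n in('gate_tip','gate_hinge','roller_center','stop_face'):print([(round(d['score'],2),np.round(d['position'],1).tolist()) for d in spotter.pinpoint('wrist',n)])
print(projT(K,T,g2w(g,[[.125,0,.076],tip(3.14),tip(3.06),[.085,-.055,.09]])).round(1).tolist())
snap('side','s14.png')
E
```

```text
[(0.96, [347.4, 102.1])]
[(0.82, [253.5, 102.2]), (0.21, [308.9, 143.9])]
[(0.67, [310.3, 144.6])]
[]
[[310.4, 142.0], [345.5, 101.8], [345.4, 94.0], [253.2, 101.8]]
```

View pics/w14.png

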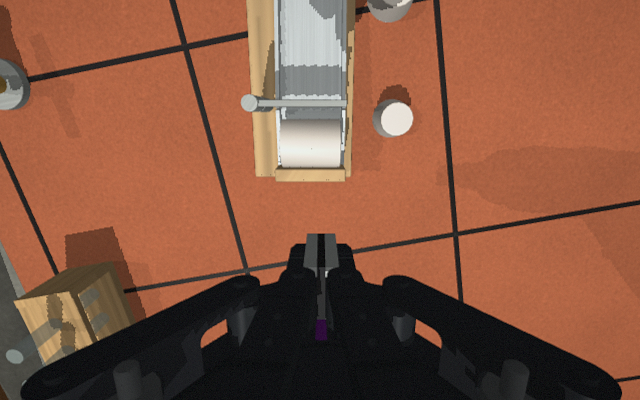

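View pics/s14.png

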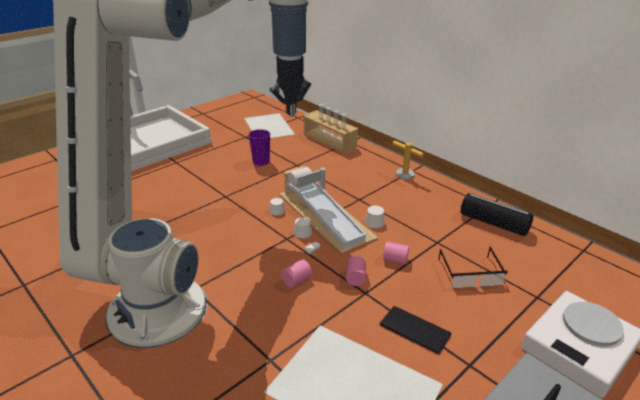

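The wrist picture shows the gate straight across the gutter. Its hinge is at (253,102) and its tip at (347,102), as predicted for 3.14 rad. The roller, at (310,144), lies against the stop block at its predicted rest point. In the side picture every bystander is where it started.

```bash
python3 -c "
from rig import job,manip
print(job.hand_in(),manip.observe()['t'])"
```

```text
the job is handed in; nothing more can be done
the job is handed in; nothing more can be done
```

The roller now rests against the stop block and the swing gate is fully shut behind it. I handed the job in at about 18.5 s of the 72 s allowed.

**What I did:** I pushed the roller up the gutter with the fingertips, at about 3 N. It passed the crest and rolled into the dip by itself. I then swept the gate from about 0.9 rad until it met its hinge stop at about 6 N, and backed the arm away.

**Last checks:**
- **Gate:** In the wrist picture the hinge and tip were within 2 px of where they should be at 3.14 rad. The 0.08 rad tolerance is about 8 px there.
- **Roller:** It was 2–3 px, roughly 2–3 mm, from its predicted resting point, and it had not rolled back.
- **Bystanders:** In the side picture none looked moved or tipped; I compared them by eye and did not measure them.

**Disagreements:**
- **First gutter fit:** My first fit, from the fixed cameras, was several pixels off because the base board is not centred on the channel. I replaced it with a fit from the wrist camera.
- **Missed or weak detections:** In the last side picture the network missed the gate tip. In the last top picture the arm hid the gate, and the network's one nearby tip point was 5 px off. I relied on the wrist picture and the contact force instead.

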